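# Put a painted stone to dry and set the dryer's dial

### The job

Take the oblong stone (the longest of the three) out of its lane in the wooden tray, set it down and let go of it on the cork mat so that you can take it the other way, across its narrow width. Then set it gently, not dropped, between the two upright reflectors of the dryer, flat, painted face up, its long side running from one reflector to the other and not sticking out in front or behind. Only then turn the dryer's dial until its pointer lines up with the little steel marker tab on the scale, without shifting the tab, and leave everything else where it stands.

Things in the scene. Friction and masses are not known exactly. Their poses are not given: they have to be found in the camera images.
- oblong_stone: Grey sea-worn stone, the task's stone: a rounded bar 60 long (own x) x 34 wide (own y) x 24 high, 0.13 kg, white painted lines on its top face. Origin at the centre of its underside, z up. It starts flat in one of the tray's three lanes, any of them, its long axis within 3 degrees of the lane's. (Sizes in mm.)
- tray: Fixed wooden tray, outside 170 (own x) x 158 (own y) x 32 high, walls, dividers and floor 5 thick. Two dividers running along x make three lanes, each 160 long (x) x 46 wide, their centres at y = -51, 0 and +51 mm; one stone lies in each. Fingers fit into a lane only at the two ends of a stone, not beside it. Origin: centre of its underside, on the table. (Sizes in mm.)
- mat: Fixed square cork mat 125 x 125 x 4 thick, between tray and dryer. Origin: centre of its underside, on the table. (Sizes in mm.)
- dryer: Fixed white low housing 180 (own x) x 270 (own y) x 45 high. On its top, at y = +55 mm, the bay: a steel plate, 2 thick, with two upright aluminium reflectors 3 thick, 58 deep (x), 38 high above the plate, 68 apart inside (in y). At y = -72 mm, the dial on its round black scale. x points away from the robot. Origin: centre of its underside. (Sizes in mm.)
- bay (a point): Centre of the bay's floor, on the plate, midway between the reflectors (47 above the table); axes as the dryer's: y runs from reflector to reflector, x along their depth. (Sizes in mm.)
- dial (a joint): Angle of the dial in rad, growing clockwise seen from above, 0 to 5.5; at 0 the pointer points along the dryer's -x (towards the robot). It stays where it is left.
- dial_grip (a point): On the dial's axis, at the height to grip (76 above the table). The dial is a grey skirt of radius 28 with an upright bar grip on it, 50 long x 14 thick, from 55 to 84 above the table. A white line on the top of one half of the bar and a white nose on the skirt show the pointer's end. The point turns with the dial: its -x points along the pointer, the bar runs along x. (Sizes in mm.)
- dial_pointer (a point): Point on the dial's pointer line, extended to 44 from the axis, at the level of the scale (51 above the table). (Sizes in mm.)
- tab (a joint): Angle of the marker tab on the scale, on the same scale as joint dial (rad, clockwise, same zero). The dial is set when joint dial equals joint tab. The tab can shift if it is knocked.
- tab_point (a point): Point on the steel marker tab, 44 from the dial's axis, 51 above the table. The tab is 16 long radially (39 to 55 from the axis), 6 wide, its top 55 above the table. (Sizes in mm.)
- round_stone: Bystander in a lane of the tray: round stone, 38 across, 21 high. Origin under its centre. (Sizes in mm.)
- square_stone: Bystander in a lane of the tray: squarish stone 36 x 34 x 22 high. Origin under its centre. (Sizes in mm.)
- paint_bottle: Bystander: blue upright bottle, 42 across, 110 high, just behind the tray. Origin under its centre. (Sizes in mm.)
- water_cup: Bystander: white cup, 68 across, 75 high, in front of the dryer. Origin under its centre. (Sizes in mm.)
- shell: Bystander: ribbed blue scallop shell lying flat, about 80 across, 20 high, just behind the mat. Origin under its centre. (Sizes in mm.)
- brush: Bystander: paintbrush 190 long, lying in front of the tray. Origin at about its middle. (Sizes in mm.)
- paint_jar: Bystander: red jar with a lid, 56 across, 65 high, behind the dryer. Origin under its centre. (Sizes in mm.)

How it is judged:
By the outcome, as a careful person would: the job done as asked, in the order asked, and still so for the second after the job is handed in, with the robot touching nothing.
It also fails if it takes over 64 s, if anything falls off the work surface, if the arm or the gripper's body presses on something with over 40 N, if the wrist force passes 120 N, or if a joint passes its speed limit or range.

### The arm

A 7-joint arm with a two-finger parallel gripper is mounted at the origin on the work surface. World frame = base frame: x ahead of the robot, y to its left, z up, the work surface at z = 0. Lengths are in m, angles in degrees, forces in N, time in s.
With the tool pointing down it reaches from about 0.35 to 0.775 m from the base axis. Payload 3.1 kg.
Tool frame: the origin (TCP) lies on the centre line of the jaws, within the pads' length; the fingertips stand 17 mm ahead of it and the grasp point (between the pads) lies 2 mm behind it (robot.tip_reach is the distance from the TCP to the fingertips, in m); z points along the fingers, y is the line along which they close (so a half turn about z gives the same grasp; the last joint's range is limited). The gripper opens to 85 mm and grips with 20 to 120 N. Pads are 22 mm wide; open, the fingers measure 114 mm over their backs; the gripper's body (76 mm by 85 mm) begins 54 mm behind the grasp point. The pads swing forward as they close: fully open they stand 13 mm farther back than shut.
Start: joints at [67.798, 17.813, 0.802, 86.603, -0.252, 75.585, -1.558], TCP at [0.186, -0.517, 0.248] pointing down, gripper open.
Joint ranges: [-154.91, 154.91], [-16.99, 109.72], [-72.82, 74.43], [7.12, 147.25], [-82.49, 262.49], [11.32, 116.49], [-174.64, 174.64]. Speed limits (degrees/s): [159.86, 159.86, 180, 180, 180, 180, 180].

### API

Orientations are given as [roll, pitch, yaw] about the fixed x, y, z axes, in that order (R = Rz(yaw) Ry(pitch) Rx(roll)).
In Python, from station import robot, fingers, vision, workorder, recognise gives the robot as it stands. Calls block until the motion is done:
- robot.move_to(position, orientation): joint-space move of the TCP to a pose.
- robot.line_to(position, orientation=None, velocity=0.15, f_stop=None): straight line of the TCP; orientation=None keeps the orientation; velocity is the mean speed in m/s. With f_stop (N) it stops when the force on the tool has changed by that much, and returns True; else False.
- robot.move_j(angles): joint-space move.
- fingers.gripper_to(opening, force=None): opening from 0.0 (shut) to 1.0 (fully open); force is the grip in N (None keeps the last); returns when the fingers have stopped.
- robot.pause(seconds).
- robot.inverse_kinematics(position, orientation): joint angles nearest the present ones, or None.
- vision.grab_frame(name): name is "side" or "top" or "wrist"; returns the picture (400x640x3 uint8, red, green, blue); there is no depth.
- vision.calibration(name): a dict with "mtx" (3x3 intrinsics, pixels), "extrinsics" (4x4, takes a point from world to camera coordinates); the wrist camera has in their place "T_tool_cam" (4x4, takes a point from camera to tool coordinates, whose origin is the TCP and whose axes are the flange's). Camera axes: x right, y up, looking along -z (the intrinsics and any distortion apply to the point x, -y, -z); pixel columns grow to the right and rows downward; lengths in m; the calibration is good to about 2 mm. The wrist camera is an equidistant fisheye: a pixel r from the principal point sees the ray r / f radians off the axis. A picture is of the moment at which its call begins: read the wrist's pose just before it. calibration takes no time and is no camera call.
A pose or a line that the arm cannot do raises robot.PlanningError and nothing moves.
- workorder.close_job(): hands the job in; it is judged then, once.
Trained networks look in the newest picture that a camera, given by its name, has taken for a name from the list of things; names that differ only in an ending like _2 or _b are one class to them, and where a whole thing is asked for, a point or a joint stands for the part that bears it (a point fixed in the world has none). Each returns a list of dicts, best first, with "p" (0 to 1); they miss things now and then, are a little off and sometimes report something else, mostly with a low value. They report only what shows in the picture. A call takes as long as a camera call.
- recognise(label, camera): "rect" ([centre column, centre row, width, height] in pixels, round what is visible of it).
Readings, each from a call of its own:
- robot.current_time_s(): time.
- robot.current_joint_positions(): joint angles.
- robot.current_dq(): joint speeds.
- robot.current_joint_torque(): joint torques, N m.
- robot.current_tool_pos(): TCP position.
- robot.current_eef_rot(): TCP orientation.
- robot.current_contact_force(): force on the tool from outside, world axes, zero at the start.
- robot.current_torque(): the same for the moment, N m.
- robot.current_finger_gap(): opening from 0.0 (shut) to 1.0 (fully open).
- robot.current_gripper_force(): force on a finger pad.
Only numpy, scipy, OpenCV 4.12 (cv2) and the standard library are available. Lean on these libraries where they do the work, as an engineer would, in place of code of your own. Each camera call takes 0.05 s, during which the arm holds its last target. There are 200 camera calls.

## Working session

There is one attempt and no reset: what is moved stays moved. The work goes in short steps, each a Python script; the robot and the scene stay as the last script left them, time stands still between calls to the robot, and variables do not carry over. Pictures are saved under pics/ and viewed, at most 10 in all, crops included, and the job is handed in when it is done.

```bash
ls; mkdir -p pics; python3 - <<'E'
from station import robot, fingers, vision, workorder, recognise
import cv2, numpy as np
print(robot.current_time_s(), robot.tip_reach)
for c in ("top","side"):
    im=vision.grab_frame(c); cv2.imwrite(f"pics/{c}0.png",im[:,:,::-1])
    k=vision.calibration(c); print(c,{a:np.round(b,4).tolist() if not isinstance(b,str) else b for a,b in k.items()})
    for n in ("oblong_stone","tray","mat","dryer","dial","tab","round_stone","square_stone","water_cup"):
        r=recognise(n,c); print(n,[(np.round(d["rect"],1).tolist(),round(d["p"],2)) for d in r[:2]])
print(vision.calibration("wrist"))
E
```

```text
pics
0.0 0.017
top {'mtx': [[417.7618, 0.0, 319.2336], [0.0, 417.7618, 197.5472], [0.0, 0.0, 1.0]], 'extrinsics': [[0.011, -0.9998, 0.0141, 0.0165], [0.9987, 0.0117, 0.0506, -0.5506], [-0.0507, 0.0135, 0.9986, -0.9565], [0.0, 0.0, 0.0, 1.0]]}
oblong_stone [([210.4, 220.5, 17.2, 27.4], 0.68)]
tray [([205.1, 220.1, 79.0, 74.8], 0.78)]
mat [([309.4, 196.0, 51.2, 57.2], 0.72), ([466.4, 185.4, 25.1, 28.7], 0.48)]
dryer [([434.6, 184.1, 129.8, 102.8], 0.67), ([218.6, 275.0, 85.8, 18.2], 0.37)]
dial [([467.4, 187.1, 23.1, 25.1], 0.58)]
tab []
round_stone [([230.4, 219.9, 13.9, 15.5], 0.62), ([209.5, 221.3, 15.4, 31.6], 0.62)]
square_stone [([184.6, 216.7, 16.1, 17.4], 0.77)]
water_cup [([437.9, 254.5, 34.2, 31.4], 0.84)]
side {'mtx': [[427.123, 0.0, 322.973], [0.0, 427.123, 200.2094], [0.0, 0.0, 1.0]], 'extrinsics': [[-0.788, -0.6156, 0.0096, 0.4544], [0.4921, -0.6204, 0.6107, -0.2844], [-0.3699, 0.486, 0.7918, -0.8431], [0.0, 0.0, 0.0, 1.0]]}
oblong_stone [([272.3, 301.9, 32.4, 28.0], 0.78)]
tray [([270.6, 303.1, 117.3, 107.6], 0.79)]
mat [([318.1, 215.0, 79.0, 57.4], 0.77), ([374.9, 141.7, 118.0, 92.6], 0.5)]
dryer [([371.8, 139.4, 117.0, 86.7], 0.76), ([269.6, 302.0, 31.3, 29.6], 0.5)]
dial [([394.4, 115.7, 19.6, 19.0], 0.59)]
tab [([372.6, 140.4, 120.9, 86.1], 0.18)]
round_stone [([288.1, 282.6, 17.0, 16.6], 0.71)]
square_stone [([212.8, 266.7, 26.5, 38.2], 0.16)]
water_cup [([429.8, 161.7, 32.2, 38.2], 0.64)]
{'mtx': array([[309.70691629,   0.        , 317.89245502],
       [  0.        , 309.70691629, 193.7801328 ],
       [  0.        ,   0.        ,   1.        ]]), 'T_tool_cam': array([[-1.03745706e-03,  9.63386592e-01,  2.68114150e-01,
         6.88929692e-02],
       [ 9.99998341e-01,  5.97989939e-04,  1.72075904e-03,
        -1.20912772e-04],
       [ 1.49742662e-03,  2.68115490e-01, -9.63385614e-01,
        -1.25516476e-01],
       [ 0.00000000e+00,  0.00000000e+00,  0.00000000e+00,
         1.00000000e+00]])}
```

```bash
cat > h.py <<'E'
from station import robot, fingers, vision, workorder, recognise
import cv2, numpy as np
def ray(c,uv,pose=None):
    k=vision.calibration(c); m=k["mtx"]; u=(np.array(uv,float)-[m[0,2],m[1,2]])/m[0,0]
    if c=="wrist":
        r=np.hypot(*u); s=np.sin(r)/max(r,1e-9)
        d=np.array([u[0]*s,-u[1]*s,-np.cos(r)]); T=pose@k["T_tool_cam"]
    else:
        d=np.array([u[0],-u[1],-1]); T=np.linalg.inv(k["extrinsics"])
    return T[:3,3],T[:3,:3]@d
def at_z(c,uv,z,pose=None):
    o,d=ray(c,uv,pose); return o+d*(z-o[2])/d[2]
def proj(c,p,pose=None):
    k=vision.calibration(c); m=k["mtx"]
    E=np.linalg.inv(pose@k["T_tool_cam"]) if c=="wrist" else k["extrinsics"]
    q=E[:3,:3]@np.asarray(p,float)+E[:3,3]; a=np.array([q[0],-q[1]]); z=-q[2]
    if c=="wrist":
        n=np.hypot(*a); a=a/max(n,1e-9)*np.arctan2(n,z)
    else: a=a/z
    return a*m[0,0]+[m[0,2],m[1,2]]
def rot(rpy):
    from scipy.spatial.transform import Rotation as R
    return R.from_euler("xyz",rpy,degrees=True).as_matrix()
def pose():
    T=np.eye(4); T[:3,3]=robot.current_tool_pos(); T[:3,:3]=rot(robot.current_eef_rot()); return T
E
python3 - <<'E'
from h import *
t=cv2.imread("pics/top0.png")[125:295,150:520]; s=cv2.imread("pics/side0.png")[60:360,190:450]
t=cv2.resize(t,(800,368),interpolation=cv2.INTER_CUBIC)
cv2.imwrite("pics/a.png",t)
for n,uv,z in (("stone",(210.4,220.5),.027),("tray",(205.1,220.1),.03),("mat",(309.4,196),.004),("dryer",(434.6,184.1),.045),("dial",(467.4,187.1),.07),("round",(230.4,219.9),.025),("sq",(184.6,216.7),.025),("cup",(437.9,254.5),.07)):
    print(n,at_z("top",uv,z).round(4))
print(robot.current_eef_rot())
E
```

```text
stone [0.4945 0.2701 0.027 ]
tray [0.4953 0.2814 0.03  ]
mat [0.5542 0.0457 0.004 ]
dryer [ 0.5822 -0.2373  0.045 ]
dial [ 0.5743 -0.3025  0.07  ]
round [0.4963 0.2251 0.025 ]
sq [0.5025 0.3294 0.025 ]
cup [ 0.4261 -0.2368  0.07  ]
[1.79996117e+02 1.18302698e-03 1.98162118e+01]
```

View pics/a.png

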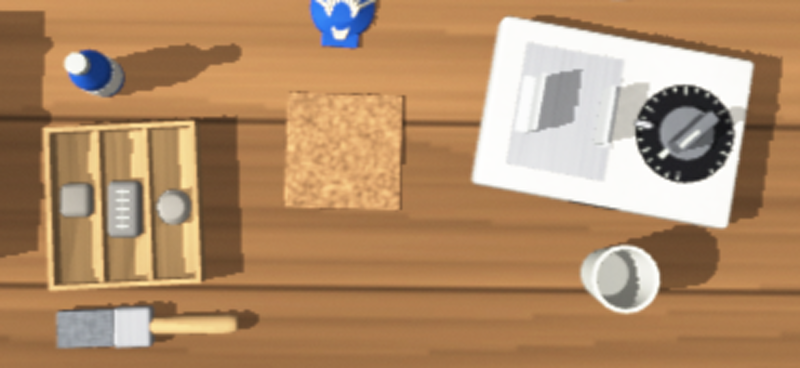

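```bash
python3 - <<'E'
from h import *
fingers.gripper_to(1.0)
for i,(p,y) in enumerate((((.50,-.24,.20),0),((.42,.27,.17),0))):
    robot.move_to(p,[180,0,y]); P=pose(); im=vision.grab_frame("wrist"); np.save(f"pics/P{i}.npy",P)
    cv2.imwrite(f"pics/w{i}.png",im[:,:,::-1])
    print(robot.current_time_s(),robot.current_joint_positions(),P[:3,3])
    for n in (("dial","tab","dryer"),("oblong_stone","tray"))[i]:
        print(n,[(np.round(d["rect"],1).tolist(),round(d["p"],2)) for d in recognise(n,"wrist")[:2]])
E
```

```text
2.825 [ 32.74929462  20.66733555 -11.59162459  89.97794381   4.405551
  69.78790744 -69.8129988 ] [ 0.49926829 -0.24180393  0.20008702]
dial [([393.8, 99.8, 66.1, 64.4], 0.66)]
tab [([342.1, 88.8, 19.8, 8.1], 0.49)]
dryer [([315.0, 100.2, 291.2, 199.7], 0.89)]
4.9 [  -3.6760192    19.64081126  -38.84407904  100.17867277   13.50469054
   64.92568917 -136.82690922] [0.42102585 0.26870965 0.16992028]
oblong_stone []
tray [([305.7, 102.5, 193.2, 199.2], 0.77)]
```

View pics/w0.png

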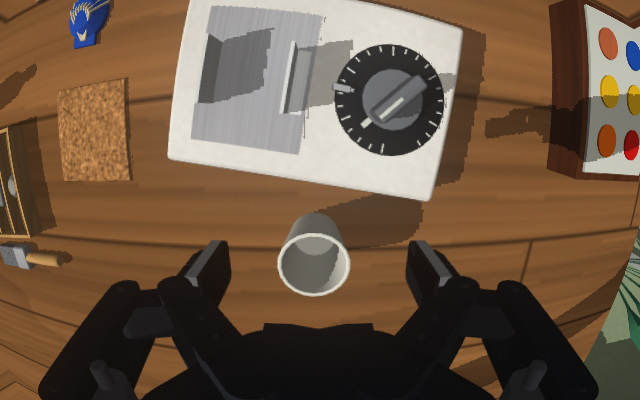

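View pics/w1.png

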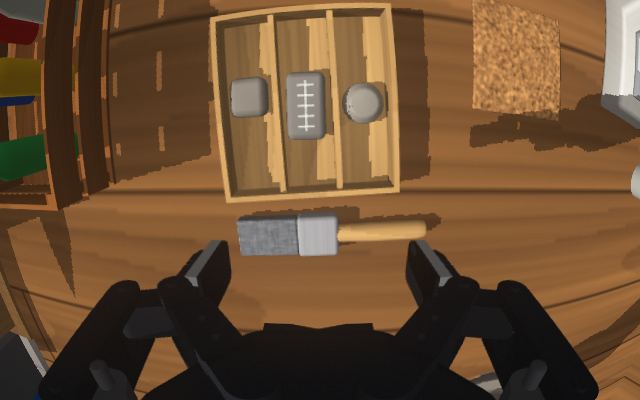

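```bash
python3 - <<'E'
from h import *
w=cv2.imread("pics/w0.png"); cv2.imwrite("pics/w0c.png",cv2.resize(w[0:210,160:480],None,fx=2.5,fy=2.5,interpolation=cv2.INTER_CUBIC))
P=np.load("pics/P1.npy"); w=cv2.imread("pics/w1.png"); hsv=cv2.cvtColor(w,cv2.COLOR_BGR2HSV)
m=((hsv[...,1]<70)).astype(np.uint8); m[:, :272]=0; m[:,338:]=0; m[:60]=0; m[150:]=0
n,l,st,c=cv2.connectedComponentsWithStats(m); i=1+np.argmax(st[1:,4]); print(st[i],c[i])
cn=cv2.findContours((l==i).astype(np.uint8),0,1)[0][0][:,0,:]
X=np.array([at_z("wrist",p,.019,P)[:2] for p in cn]); r=cv2.minAreaRect((X*1000).astype(np.float32)); print("stone rect mm",r)
for p in ((212,16),(390,4),(399,191),(228,201)): print("tray",at_z("wrist",p,.032,P).round(4))
P=np.load("pics/P0.npy")
for p in ((342,88),(365,124),(390,98)): print("dial",at_z("wrist",p,.053,P).round(4))
for p in ((462,30),(432,200),(168,157)): print("dry",at_z("wrist",p,.045,P).round(4))
for p in ((58,92),(127,78),(131,181),(63,181)): print("mat",at_z("wrist",p,.004,P).round(4))
E
```

```text
[ 286   72   39   68 2512] [305.22253185 105.20342357]
stone rect mm ((493.6722717285156, 280.64703369140625), (33.569149017333984, 60.169700622558594), 89.89837646484375)
tray [0.5787 0.3619 0.032 ]
tray [0.5862 0.2067 0.032 ]
tray [0.4188 0.1964 0.032 ]
tray [0.4098 0.3518 0.032 ]
dial [ 0.5871 -0.2623  0.053 ]
dial [ 0.5556 -0.2827  0.053 ]
dial [ 0.5795 -0.305   0.053 ]
dry [ 0.653  -0.3804  0.045 ]
dry [ 0.483  -0.3542  0.045 ]
dry [ 0.5281 -0.0926  0.045 ]
mat [0.621  0.1065 0.004 ]
mat [ 0.6192 -0.019   0.004 ]
mat [ 0.4952 -0.0138  0.004 ]
mat [0.498  0.1139 0.004 ]
```

View pics/w0c.png

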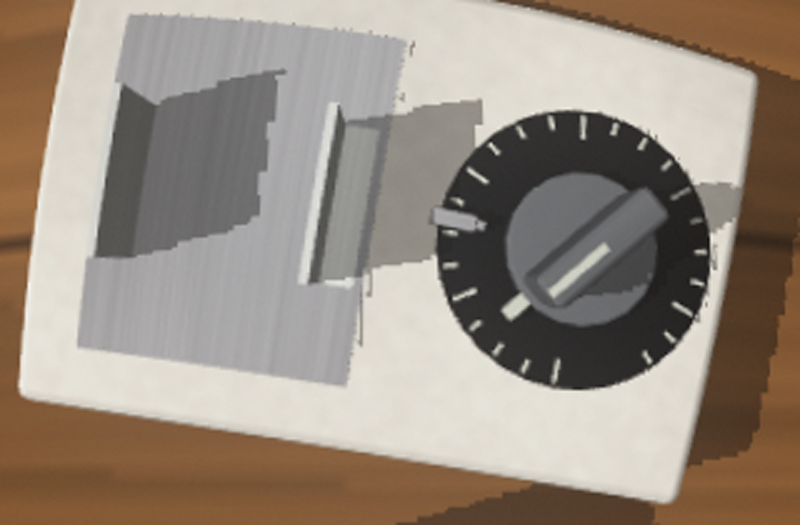

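```bash
cat > dry.py <<'E'
from h import *
from scipy.optimize import least_squares
def loc(q,l):
    c,s=np.cos(q[2]),np.sin(q[2]); return np.array([q[0]+c*l[0]-s*l[1],q[1]+s*l[0]+c*l[1],l[2]])
def fit(cam,obs,P=None):
    f=lambda q:np.concatenate([proj(cam,loc(q,l),P)-uv for l,uv in obs])
    r=least_squares(f,[.58,-.237,-.16],loss="soft_l1"); return r.x,r.fun.reshape(-1,2)
E
python3 - <<'E'
from dry import *
P=np.load("pics/P0.npy"); c=lambda u,v:np.array([160+u/2.5-.3,v/2.5-.3]); t=lambda u,v:np.array([150+u/2.162-.3,125+v/2.162-.3])
ow=[((.09,-.135,.045),c(757,73)),((-.09,-.135,.045),c(678,503)),((-.09,.135,.045),c(20,398)),((0,-.072,.050),c(573.5,249)),
 ((.029,.021,.085),c(331,103)),((-.029,.021,.085),c(301,283)),((.029,.089,.085),c(122,85)),((-.029,.089,.085),c(97,257))]
ot=[((.09,-.135,.045),t(753,61)),((-.09,-.135,.045),t(729,228)),((-.09,.135,.045),t(472,184)),((.09,.135,.045),t(503,17)),((0,-.072,.050),t(686,133))]
for n,o,p in (("wrist",ow,P),("top",ot,None)):
    q,r=fit(n,o,p); print(n,q[:2].round(4),np.degrees(q[2]).round(2),"bay",loc(q,(0,.055,.047)).round(4),"dial",loc(q,(0,-.072,.05)).round(4)); print(r.round(1).tolist())
    if n=="wrist":
        ctr=at_z("wrist",c(573.5,249),.05,P)
        for m,uv,z in (("nose",(513,308),.053),("tab",(457,219),.055)):
            for cc in (ctr,loc(q,(0,-.072,.05))):
                d=at_z("wrist",c(*uv),z,P)-cc; a=np.degrees(np.arctan2(d[1],d[0])); print(m,"world",a.round(1),"joint deg",((180+np.degrees(q[2])-a)%360).round(1),"r",np.hypot(*d[:2]).round(4))
for cam in("top",):
  for n,rc in (("mat",(309.4,196)),("stone",(210.4,220.5))): print(n,at_z(cam,rc,.01))
for y in (90,-90): print(y,robot.inverse_kinematics([.494,.281,.1],[180,0,y]))
E
```

```text
wrist [ 0.5908 -0.2372] -9.86 bay [ 0.6002 -0.183   0.047 ] dial [ 0.5784 -0.3081  0.05  ]
[[4.0, -1.2], [1.2, 2.9], [-2.7, 1.1], [3.5, 0.1], [-0.4, -0.4], [-0.8, 0.1], [0.3, -0.8], [-0.9, 0.2]]
nose world 134.5 joint deg 35.7 r 0.0311
nose world 130.6 joint deg 39.5 r 0.0335
tab world 77.7 joint deg 92.4 r 0.0433
tab world 78.6 joint deg 91.5 r 0.0464
top [ 0.589  -0.2362] -9.25 bay [ 0.5978 -0.1819  0.047 ] dial [ 0.5774 -0.3072  0.05  ]
[[0.7, -0.4], [-0.1, 0.5], [0.7, 0.3], [-0.5, -0.6], [-0.8, 0.2]]
mat [0.55387449 0.04565853 0.01      ]
stone [0.49434368 0.27426382 0.01      ]
90 [  4.09392804  37.50406659 -52.72688097  93.90796744  32.30072464
  65.04418648 -57.02987961]
-90 [  8.58339099  42.02677923 -61.80630776  93.75590307  39.31483035
  68.63685117 117.78826906]
```

```bash
python3 - <<'E'
from h import *
R=[180,0,90.3]
robot.move_to([.4937,.2805,.11],R)
print(robot.line_to([.4937,.2805,.025],velocity=.08,f_stop=12), robot.current_tool_pos(), robot.current_contact_force())
fingers.gripper_to(0.0,50); print("gap",robot.current_finger_gap(),robot.current_gripper_force())
robot.line_to([.4937,.2805,.12],velocity=.12); print("gap",robot.current_finger_gap(),robot.current_gripper_force(),robot.current_contact_force())
robot.move_to([.556,.045,.10],[180,0,-9.6]); print(robot.current_joint_positions())
z0=.025
robot.line_to([.556,.045,.035],velocity=.12)
print(robot.line_to([.556,.045,.022],velocity=.03,f_stop=3), robot.current_tool_pos(), robot.current_contact_force())
print(robot.current_time_s())
im=vision.grab_frame("side"); cv2.imwrite("pics/s1.png",cv2.resize(im[120:320,200:450,::-1],None,fx=3,fy=3))
E
```

```text
False [0.49413192 0.28098492 0.02564944] [ 0.16725534 -0.22419751  0.50773045]
gap 0.6897314143126014 55.97335696220398
gap 0.6887032844880775 55.45297622680664 [ 0.5706369   0.09281245 -1.0531737 ]
[  15.63090829   29.29975524  -30.54044604   96.18403762   16.7095615
   59.15528216 -119.75486196]
True [0.55676384 0.04502636 0.02481912] [-0.32676065  0.45382774  3.42649382]
10.9083
```

View pics/s1.png

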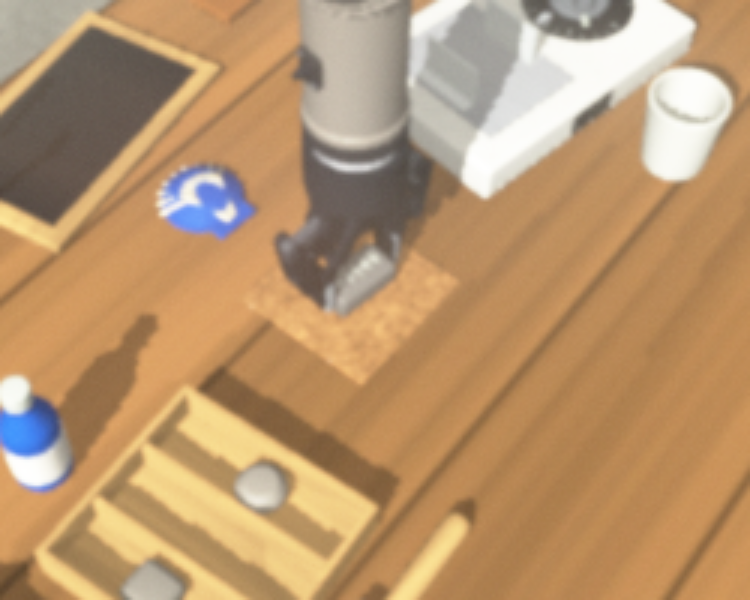

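```bash
python3 - <<'E'
from h import *
p=robot.current_tool_pos()
fingers.gripper_to(1.0); robot.line_to([p[0],p[1],.11],velocity=.15)
y=80.3; d=np.array([np.cos(np.radians(y)),np.sin(np.radians(y))])
q=np.array([.5565,.045])-.074*d
robot.move_to([*q,.15],[180,0,y]); print(robot.current_joint_positions())
P=pose(); im=vision.grab_frame("wrist"); cv2.imwrite("pics/w2.png",im[:,:,::-1]); np.save("pics/P2.npy",P)
print([(x["rect"],x["p"]) for x in recognise("oblong_stone","wrist")[:2]])
m=(cv2.cvtColor(im,cv2.COLOR_RGB2HSV)[...,1]<70).astype(np.uint8); m[190:]=0; 
u=proj("wrist",[.5565,.045,.016],P); print("expected px",u)
n,l,st,c=cv2.connectedComponentsWithStats(m); i=1+np.argmin(np.hypot(*(c[1:]-u).T)+1000*(st[1:,4]<600)); print(st[i],c[i])
cn=cv2.findContours((l==i).astype(np.uint8),0,1)[0][0][:,0,:]
X=np.array([at_z("wrist",a,.018,P)[:2] for a in cn]); print("stone rect mm",cv2.minAreaRect((X*1000).astype(np.float32)),robot.current_time_s())
E
```

```text
[ 37.66643196  30.47336646 -51.64853197  94.52929025  25.44033148
  67.61164477 -29.78709601]
[([318.6, 102.8, 46.6, 73.6], 0.93)]
expected px [317.78676932 103.77670339]
[ 296   67   42   72 2887] [316.63699342 102.20990648]
stone rect mm ((555.6939697265625, 46.320106506347656), (59.36793899536133, 33.600318908691406), 80.48440551757812) 13.575
```

View pics/w2.png

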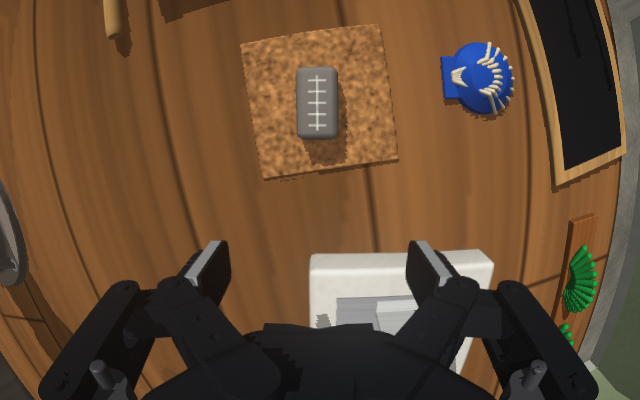

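```bash
python3 - <<'E'
from h import *
y=80.3; R=[180,0,y]; d=np.array([np.cos(np.radians(y)),np.sin(np.radians(y))])
robot.move_to([.5562,.0457,.09],R)
print(robot.line_to([.5562,.0457,.025],velocity=.1,f_stop=12),robot.current_tool_pos())
fingers.gripper_to(0.0,50); print("gap",robot.current_finger_gap(),robot.current_gripper_force())
robot.line_to([.5562,.0457,.16],velocity=.15); print("gap",robot.current_finger_gap())
q=np.array([.599,-.1825])-.074*d
robot.move_to([*q,.195],R); print(robot.current_joint_positions(), robot.current_time_s())
P=pose(); im=vision.grab_frame("wrist"); cv2.imwrite("pics/w3.png",im[:,:,::-1]); np.save("pics/P3.npy",P)
print(proj("wrist",[.599,-.1825,.047],P))
cv2.imwrite("pics/w3c.png",cv2.resize(im[0:300,170:490,::-1],None,fx=2,fy=2,interpolation=cv2.INTER_CUBIC))
E
```

```text
False [0.55676018 0.04583527 0.02551351]
gap 0.3853179245041944 51.54793202877045
gap 0.3846536824069719
[ 50.0211408   38.26810581 -48.850539    74.69675973  28.18392171
  79.30068334  -7.08794614] 17.5833
[317.73600528 107.94056346]
```

View pics/w3c.png

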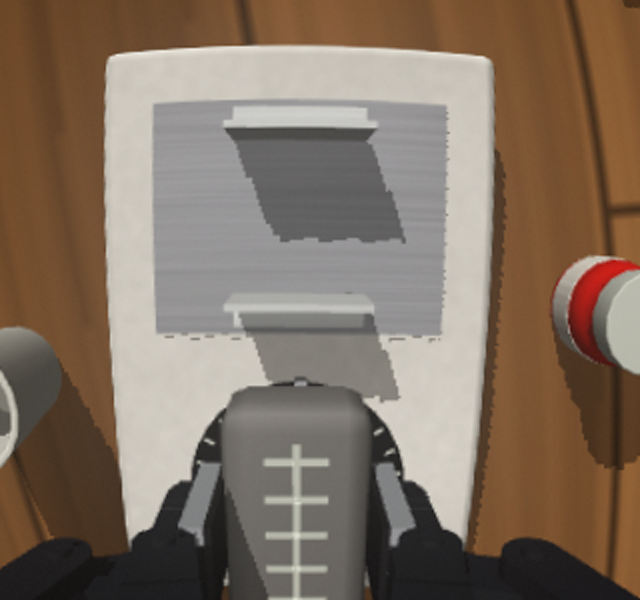

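```bash
python3 - <<'E'
from dry import *
P=np.load("pics/P3.npy"); c=lambda u,v:np.array([170+u/2-.25,v/2-.25])
q=[.5898,-.2367,np.radians(-9.6)]
for z in (.047,.085):
  for yy in (.018,.021,.089,.092):
    print(z,yy,[((proj("wrist",loc(q,(x,yy,z)),P)+.25-[170,0])*2).round(0).tolist() for x in (.029,-.029)])
print([((proj("wrist",loc(q,l+(.045,)),P)+.25-[170,0])*2).round(0).tolist() for l in ((.09,.135),(-.09,.135))])
im=cv2.imread("pics/w3.png").astype(int).sum(2)//3
for col in (300,320,340): print(col,im[48:76,col].tolist(),im[142:168,col].tolist())
E
```

```text
0.047 0.018 [[361.0, 300.0], [231.0, 300.0]]
0.047 0.021 [[361.0, 293.0], [231.0, 293.0]]
0.047 0.089 [[363.0, 141.0], [229.0, 141.0]]
0.047 0.092 [[363.0, 134.0], [229.0, 134.0]]
0.085 0.018 [[371.0, 313.0], [220.0, 312.0]]
0.085 0.021 [[371.0, 305.0], [220.0, 305.0]]
0.085 0.089 [[373.0, 128.0], [219.0, 128.0]]
0.085 0.092 [[373.0, 120.0], [219.0, 120.0]]
[[494.0, 53.0], [98.0, 53.0]]
300 [196, 180, 152, 151, 164, 190, 200, 201, 203, 204, 201, 199, 197, 198, 198, 154, 75, 78, 76, 75, 76, 81, 96, 101, 100, 100, 102, 102] [149, 149, 150, 152, 159, 168, 170, 168, 169, 173, 187, 193, 194, 175, 150, 131, 127, 126, 125, 125, 120, 107, 91, 92, 105, 119]
320 [194, 179, 160, 153, 159, 189, 201, 201, 203, 205, 202, 199, 198, 197, 197, 137, 76, 76, 76, 74, 74, 79, 94, 101, 101, 103, 102, 102] [152, 152, 150, 152, 158, 168, 169, 170, 169, 173, 186, 192, 192, 174, 147, 130, 128, 126, 123, 124, 121, 111, 93, 92, 105, 119]
340 [196, 187, 162, 154, 158, 181, 200, 201, 202, 204, 201, 198, 197, 196, 195, 165, 91, 73, 75, 75, 74, 77, 90, 100, 102, 100, 102, 101] [152, 150, 151, 151, 150, 165, 168, 168, 168, 170, 180, 190, 191, 183, 160, 128, 128, 125, 124, 123, 121, 111, 93, 93, 101, 116]
```

```bash
python3 - <<'E'
from h import *
R=[180,0,80.4]; x,y=.6005,-.1833
robot.move_to([x,y,.15],R)
print(robot.line_to([x,y,.078],velocity=.08,f_stop=6),robot.current_tool_pos(),robot.current_contact_force())
print(robot.line_to([x,y,.066],velocity=.02,f_stop=3),robot.current_tool_pos(),robot.current_contact_force(),robot.current_time_s())
im=vision.grab_frame("top"); cv2.imwrite("pics/t4.png",im[:,:,::-1])
im=vision.grab_frame("side"); cv2.imwrite("pics/s4.png",im[:,:,::-1])
E
```

```text
False [ 0.60110059 -0.18325226  0.078691  ] [ 0.14337321  0.25006206 -0.64234472]
True [ 0.60058526 -0.18342871  0.0686222 ] [-0.31780481  0.65105498  5.05116264] 19.6083
```

```bash
python3 - <<'E'
from h import *
y=80.4; R=[180,0,y]; d=np.array([np.cos(np.radians(y)),np.sin(np.radians(y))])
p=robot.current_tool_pos(); fingers.gripper_to(.75); robot.pause(.2); robot.line_to([p[0],p[1],.17],velocity=.12)
q=np.array([.580,-.308])-.074*d
robot.move_to([*q,.17],R); P=pose(); im=vision.grab_frame("wrist"); cv2.imwrite("pics/w5.png",im[:,:,::-1]); np.save("pics/P5.npy",P)
for n in ("oblong_stone","dial","tab"): print(n,[(np.round(a["rect"],1).tolist(),round(a["p"],2)) for a in recognise(n,"wrist")[:2]])
print(robot.current_time_s(),proj("wrist",[.58,-.308,.05],P))
cv2.imwrite("pics/w5c.png",cv2.resize(im[0:200,190:450,::-1],None,fx=3,fy=3,interpolation=cv2.INTER_CUBIC))
E
```

```text
oblong_stone []
dial [([313.5, 106.8, 73.0, 71.3], 0.92), ([137.3, 65.8, 92.0, 84.2], 0.23)]
tab [([318.2, 50.0, 9.1, 27.9], 0.52)]
22.3417 [317.04478921 106.81131122]
```

View pics/w5c.png

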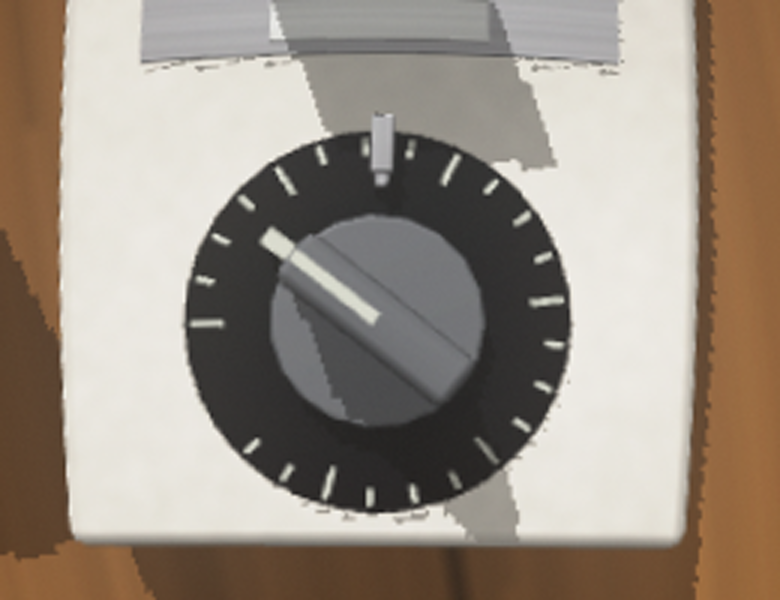

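```bash
python3 - <<'E'
from h import *
P=np.load("pics/P5.npy"); c=lambda u,v:np.array([190+u/3-.33,v/3-.33])
W=lambda u,v,z:at_z("wrist",c(u,v),z,P)[:2]
A=W(378.5,321.5,.050); B=W(378.5,320,.055); print("axis",A,B)
ang=lambda v:np.degrees(np.arctan2(v[1],v[0])).round(2)
for n,v in (("nose",W(269,238,.054)-A),("line",W(286,248,.084)-W(377,319,.084)),("bar",W(312,236,.084)-W(472,358,.084)),("tab",W(382,116,.055)-A),("tabin",W(381,180,.053)-A),("zero",W(192,323.5,.05)-A)): print(n,ang(v),np.hypot(*v))
for yy in (ang(W(286,248,.084)-W(377,319,.084)),): print(robot.inverse_kinematics([*A,.12],[180,0,yy]))
E
```

```text
axis [ 0.57906552 -0.30786274] [ 0.57915584 -0.30755394]
nose 132.15 0.03575699973473165
line 131.55 0.026234323343041294
bar 132.76 0.04549873805778046
tab 79.49 0.05413854517149204
tabin 79.45 0.03723185397985412
zero 169.95 0.049315367058735696
[ 57.3826865   47.09699936 -56.07654902  77.06103433  38.83589075
  75.75962274  42.38417912]
```

```bash
cat > look.py <<'E'
from h import *
def look(name):
    y=80.4; d=np.array([np.cos(np.radians(y)),np.sin(np.radians(y))])
    q=np.array([.5795,-.308])-.074*d
    robot.move_to([*q,.17],[180,0,y]); P=pose(); im=vision.grab_frame("wrist"); np.save("pics/P_%s.npy"%name,P)
    cv2.imwrite("pics/%s.png"%name,cv2.resize(im[0:200,190:450,::-1],None,fx=3,fy=3,interpolation=cv2.INTER_CUBIC))
E
python3 - <<'E'
from look import *
x,y=.5791,-.3077; a,b=132.1,79.4
fingers.gripper_to(.42)
robot.move_to([x,y,.12],[180,0,a])
print(robot.line_to([x,y,.0755],velocity=.08,f_stop=8),robot.current_tool_pos())
fingers.gripper_to(0.0,40); print("gap",robot.current_finger_gap()*85,robot.current_contact_force())
for s in np.linspace(a,b,5)[1:]:
    robot.move_to([x,y,.0755],[180,0,s]); print(robot.current_eef_rot()[2],robot.current_contact_force().round(1),robot.current_torque().round(2))
robot.pause(.3); print(robot.current_eef_rot(),robot.current_tool_pos())
fingers.gripper_to(.42); robot.line_to([x,y,.15],velocity=.12)
look("w6"); im=vision.grab_frame("top"); cv2.imwrite("pics/t6.png",im[:,:,::-1]); print(robot.current_time_s())
E
```

```text
False [ 0.57928639 -0.3075539   0.07547454]
gap 12.90351622724283 [-4.00824814 -1.27227278  4.6084898 ]
119.07150984693503 [-4.  -1.3  6.9] [-0.38  0.97 -0.03]
105.90039655651104 [-5.3 -2.9  6.8] [-0.37  0.97 -0.01]
92.72758731047571 [-5.  -0.3  6.1] [-0.36  1.05 -0.08]
79.55618158883733 [-5.5 -0.9  8.4] [-0.32  1.14 -0.03]
[-1.79916162e+02  1.47986998e-01  7.95653587e+01] [ 0.57806339 -0.3090431   0.07642827]
27.6417
```

View pics/w6.png

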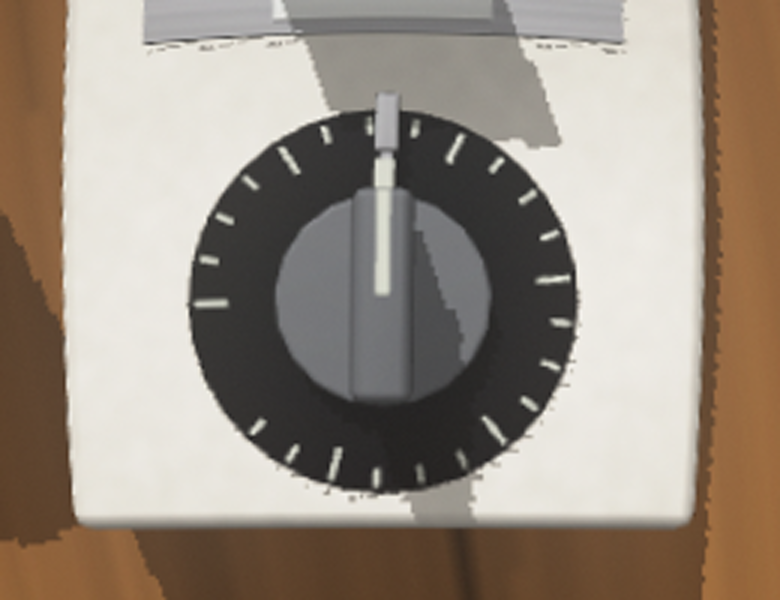

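```bash
python3 - <<'E'
from look import *
im=cv2.imread("pics/w6.png").astype(float).mean(2); P=np.load("pics/P_w6.npy")
W=lambda u,v,z:at_z("wrist",np.array([190+u/3-.33,v/3-.33]),z,P)[:2]
def cen(r,lo,hi,t): 
    c=np.arange(lo,hi); w=np.clip(im[r,lo:hi]-t,0,None); return (c*w).sum()/w.sum()
A=W(384,301,.05)
print("sym",[ (r,(np.flatnonzero(im[r,150:600]<70).min()+150,np.flatnonzero(im[r,150:600]<70).max()+150)) for r in (260,330)])
for rows,z,t,n in (((118,125,132,140,146),.055,90,"tab"),((162,168,174,180),.054,110,"nose"),((200,220,240,260,280),.084,140,"line")):
    cs=[cen(r,362,406,t) for r in rows]; p=np.array([W(c,r,z) for c,r in zip(cs,rows)])
    d=p[0]-p[-1]; m=p.mean(0)-A
    print(n,np.round(cs,1),"dir",np.degrees(np.arctan2(d[1],d[0])).round(2),"from axis",np.degrees(np.arctan2(m[1],m[0])).round(2))
t=cv2.imread("pics/t6.png")[125:240,340:520]; s=vision.grab_frame("side")[60:200,290:470,::-1]
cv2.imwrite("pics/f.png",np.hstack([cv2.resize(t,(400,300),interpolation=2),cv2.resize(s,(400,300),interpolation=2)]))
E
```

```text
sym [(260, (np.int64(196), np.int64(570))), (330, (np.int64(193), np.int64(572)))]
tab [384.5 382.6 382.1 385.3 385.2] dir 81.45 from axis 80.07
nose [384.  383.7 383.2 383.2] dir 77.91 from axis 80.26
line [383.  382.5 382.5 382.4 381.9] dir 79.35 from axis 81.1
```

View pics/f.png

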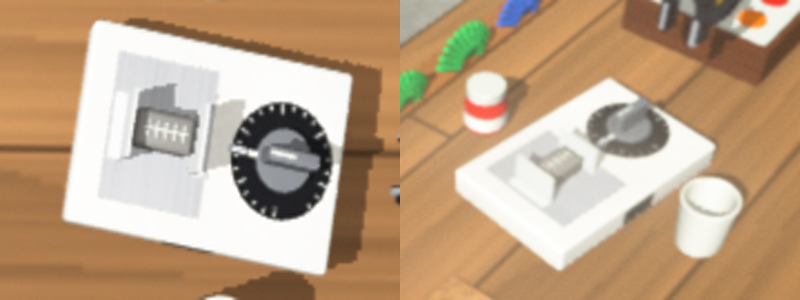

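```bash
python3 -c "
from station import workorder,robot
print(workorder.close_job(),robot.current_time_s())"
```

```text
the job is handed in; nothing more can be done
the job is handed in; nothing more can be done
```

I handed the job in after about 28 s of robot time. The oblong stone was regrasped on the mat and lies flat in the bay, painted face up. The dial then went to the tab, lined up to within about 1° by camera, and the fingers never came near the tab.

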